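# Gauge the spice jar against the shelf spacer

## Task

I want to compare the teal-capped spice jar with the wooden spacer block that sets my shelf height. First take that jar from the lazy susan and stand it on the teal ring on the marble slab; then lower the height gauge over the wooden block until it stands flat on the slab with its sprung foot on the middle of the block, and let it stand there for a second. After that lift it off and lower it over the jar in the same way, and leave it standing there for me to read; set everything down gently, keep jar and gauge upright, and leave the block and all other things where they are.

Things in the scene. Friction and masses are not known exactly. Their poses are not given: they have to be found in the camera images.
- jar_teal: amber glass shaker jar with a teal twist cap, 86 mm tall in all: glass 52 mm diameter up to 60 mm, cap 46 mm diameter from 66 to 86 mm, 0.12 to 0.25 kg. Origin: centre of its underside, z up. Starts on the lazy susan
- jar_white: like the teal-capped jar but with a white cap, stands on the lazy susan; leave it alone. Origin: centre of its underside
- jar_black: like the teal-capped jar but with a black cap, stands on the lazy susan; leave it alone. Origin: centre of its underside
- susan: lazy susan, a wooden turntable 230 mm in diameter that turns stiffly; its top face, on which the three jars stand, is 30 mm above the counter. Fixed to the counter; it may be to the robot's left or right. Origin: centre of its underside on the counter
- slab: fixed white marble slab 170 mm (x) by 290 mm (y), 12 mm thick. Origin: centre of its underside on the counter
- slab_ring (a point): centre of the thin teal ring (68 mm diameter, printed flush) on the top face of the slab, at slab y = -75 mm; the jar belongs here
- block: dark wooden spacer block 50 x 50 mm, 70 mm tall, loose, standing on the other end of the slab near slab y = +75 mm. Origin: centre of its underside; z up
- gauge: height gauge: loose aluminium bridge 138 mm (x) by 70 mm (y), 181 mm tall, 0.6 kg, with a red sprung foot between two legs at x = -58 and +58 mm; pads 22 x 70 mm, 94 mm free between them; beam from 125 to 139 mm height. Origin: centre between the soles, z up. Starts on the counter, on the other side of the slab from the lazy susan
- gauge_handle (a point): middle of the gauge's black handle, 162 mm above its soles: a block on the beam, 50 mm long in gauge x, 22 mm thick in y, from 139 to 181 mm height; pinch it from above across y. Two thin red-tipped stems at x = -41 and +41 mm ride with the foot through the beam, up to 187 mm high at the jar's reading
- foot_tip (a point): centre of the underside of the gauge's red foot disc (44 mm diameter), on the gauge's axis
- foot (a joint): slide of the gauge's red foot, in m: 0 with the foot fully down, when its underside is 55 mm above the soles; grows as a part pushes it up (up to 0.045; 1 to 3 N), so the part's height is 55 mm plus this: 0.015 on the block, 0.031 on the jar
- bowl: teal ceramic bowl, 110 mm diameter, 50 mm tall; leave alone. Origin: centre of its underside
- spatula: bamboo spatula 260 mm long lying along its x; leave alone
- brush: stainless steel basting brush 225 mm long lying along its x, between robot and slab; leave alone
- pepper_mill: dark wooden pepper mill, 56 mm diameter, 122 mm tall; leave alone. Origin: centre of its underside
- mug: white mug, 80 mm diameter, 90 mm tall; leave alone. Origin: centre of its underside
Not all that is in view belongs to the job. What is shaped like the jar_teal but red is not meant.

How it is judged:
By the outcome, as a careful person would: the job done as asked, in the order asked, and still so for the second after the job is handed in, with the robot touching nothing.
It also fails if it takes over 72 s, if anything falls off the work surface, if the arm or the gripper's body presses on something with over 40 N, if the wrist force passes 120 N, or if a joint passes its speed limit or range.

## Robot

A 7-joint arm with a two-finger parallel gripper is mounted at the origin on the work surface. World frame = base frame: x ahead of the robot, y to its left, z up, the work surface at z = 0. Lengths are in m, angles in rad, forces in N, time in s.
With the tool pointing down it reaches from about 0.425 to 0.95 m from the base axis. Payload 4.7 kg.
Tool frame: the origin (TCP) lies at the very end of the fingers, on their centre line; the grasp point (between the pads) lies 19 mm behind it; z points along the fingers, y is the line along which they close (so a half turn about z gives the same grasp; the last joint's range is limited). The gripper opens to 85 mm and grips with 20 to 120 N. Pads are 22 mm wide; open, the fingers measure 114 mm over their backs; the gripper's body (76 mm by 85 mm) begins 54 mm behind the grasp point. The pads swing forward as they close: fully open they stand 13 mm farther back than shut.
Start: joints at [-1.15, 0.469, -0.049, 1.532, 0.024, 1.141, -0.082], TCP at [0.293, 0.608, 0.231] pointing down, gripper open.
Joint ranges: [-2.59, 2.59], [-0.33, 1.99], [-1.39, 1.29], [0.1, 2.45], [-1.04, 4.18], [0.21, 1.99], [-2.66, 2.66]. Speed limits (rad/s): [2.57, 2.57, 3.14, 3.14, 3.14, 3.14, 3.14].

## Interface

Orientations are given as a unit quaternion [x, y, z, w].
In Python, from bench import sense, grab_frame, close_job, spot_in gives the robot as it stands. The module is installed in compiled form; this text tells all that it offers.
- The arm moves only by the tool jog_arm, never from a script. Its argument "steps" is a list of rows, each an object with "translation": the shift along the tool's x, y, z in m, a list of three; "roll": the turn about the tool's z in degrees. A call has exactly 8 rows; each row is the pose to reach, as a shift and turn from the pose commanded when the call began, along the tool's axes at that moment; what a row does not reach only later rows make up. A row lasts 1/10 s, in which the tool goes at most 50 mm and 8.59 degrees, less where a joint would pass 70% of its speed; a pose out of reach is approached as far as the arm can. A call with a gripper value outside its range is refused whole. "gripper" is the closure, from 0 (fully open) to 1 (shut), set as the call begins (left out, the last holds). The fingers move at their own pace and stop on an object; "squeeze" is the grip in N (left out, the last holds). Time passes only in rows, so rows that repeat a pose let the fingers close, or fill a call up. It gives the time, the measured TCP pose, the force, the opening and the grip force at its end, in the units of the state.
- sense(): the state, without advancing time (a new reading comes with each control period).
- grab_frame(name): name is "scene" or "top" or "wrist"; returns a dict with "image" (420x560x3 uint8, blue, green, red), "depth" (420x560 float32, m along the optical axis (not along the pixel's ray), 0 where there is no reading), "intrinsics" (3x3 intrinsics, pixels), "T" (4x4, takes a point from camera to world coordinates); the wrist camera has in their place "mount" (4x4, takes a point from camera to tool coordinates, whose origin is the TCP and whose axes are the flange's). Camera axes: x right, y down, z forward; pixel columns grow to the right and rows downward; lengths in m; the calibration is good to about 2 mm. A picture is of the moment at which its call begins: read the wrist's pose just before it.
- close_job(): hands the job in; it is judged then, once.
Trained networks look in the newest picture that a camera, given by its name, has taken for a name from the list of things; names that differ only in an ending like _2 or _b are one class to them, and where a whole thing is asked for, a point or a joint stands for the part that bears it (a point fixed in the world has none). Each returns a list of dicts, best first, with "conf" (0 to 1); they miss things now and then, are a little off and sometimes report something else, mostly with a low value. They report only what shows in the picture. A call takes as long as a camera call. They do not tell look-alikes from the thing itself.
- spot_in(camera, thing): "box" ([left, top, right, bottom] in pixels, round what is visible of it).
The state is a dict: "time": time; "q": joint angles; "joint_vel": joint speeds; "tau": joint torques, N m; "ee_pos": TCP position; "eef_rot": TCP orientation; "force": force on the tool from outside, world axes, zero at the start; "torque": the same for the moment, N m; "opening": opening from 0.0 (shut) to 1.0 (fully open); "gripper_force": force on a finger pad.
Only numpy, scipy, OpenCV 4.12 (cv2) and the standard library are available. Lean on these libraries where they do the work, as an engineer would, in place of code of your own. Each camera call takes 0.05 s, during which the arm holds its last target. There are 200 camera calls.

## Working session

There is one attempt and no reset: what is moved stays moved. The work goes in short steps, Python scripts to look and compute and a tool call to move; the robot and the scene stay as the last step left them, time stands still between calls to the robot, and variables do not carry over. Pictures are saved under pics/ and viewed, at most 10 in all, crops included, and the job is handed in when it is done.

Besides the shell and the picture viewer there is one more tool, called after "Emit:" in YAML: its name, and indented under it one key for each argument. jog_arm: Moves the arm, as the interface text tells. Its arguments: {"type":"object","properties":{"steps":{"type":"array"},"gripper":{"type":"number"},"squeeze":{"type":"number"}},"required":["steps"]}

```bash
mkdir -p pics; cat > h.py <<'E'
import numpy as np, cv2
from bench import sense, grab_frame, close_job, spot_in
from scipy.spatial.transform import Rotation as R
def cloud(f,T=None):
    d=f["depth"];K=f["intrinsics"];v,u=np.mgrid[:d.shape[0],:d.shape[1]]
    p=np.stack([(u-K[0,2])/K[0,0]*d,(v-K[1,2])/K[1,1]*d,d],-1)
    T=f["T"] if T is None else T
    w=p@T[:3,:3].T+T[:3,3]; w[d==0]=np.nan
    return w
def wristT(f,s):
    T=np.eye(4);T[:3,:3]=R.from_quat(s["eef_rot"]).as_matrix();T[:3,3]=s["ee_pos"]
    return T@f["mount"]
E
python3 - <<'E'
from h import *
s=sense();print({k:np.round(v,3) for k,v in s.items()}); print(R.from_quat(s["eef_rot"]).as_matrix().round(3))
ims=[]
for c in("scene","top"):
    f=grab_frame(c);np.savez(f"{c}0.npz",**f);cv2.imwrite(f"pics/{c}0.png",f["image"])
    w=cloud(f);print(c,f["T"].round(3).tolist())
    for t in("jar_teal","jar_white","jar_black","susan","slab","block","gauge","gauge_handle","bowl","spatula","brush","pepper_mill","mug"):
        for r in spot_in(c,t)[:4]:
            b=np.array(r["box"]).round().astype(int);u,v=(b[0]+b[2])//2,(b[1]+b[3])//2
            print(t,round(r["conf"],2),b.tolist(),w[min(v,419),min(u,559)].round(3))
print(sense()["time"])
E
```

```text
{'time': np.float64(0.0), 'q': array([-1.15 ,  0.469, -0.049,  1.534,  0.024,  1.141, -0.082]), 'joint_vel': array([ 0.   , -0.   , -0.001, -0.001, -0.002, -0.   ,  0.001]), 'tau': array([ 0.0000e+00, -5.1031e+01, -4.6000e-02, -2.3772e+01,  1.1000e-02,
        7.0000e-03, -0.0000e+00]), 'ee_pos': array([0.293, 0.607, 0.23 ]), 'eef_rot': array([ 0.223,  0.975, -0.001, -0.   ]), 'force': array([ 0.01 , -0.977,  0.229]), 'torque': array([0.018, 0.007, 0.007]), 'gripper_force': np.float64(0.0), 'opening': np.float64(1.0)}
[[-0.901  0.435 -0.001]
 [ 0.435  0.901 -0.002]
 [-0.    -0.002 -1.   ]]
scene [[0.825, 0.473, -0.308, 0.802], [0.564, -0.678, 0.47, -0.414], [0.013, -0.562, -0.827, 0.857], [0.0, 0.0, 0.0, 1.0]]
jar_teal 0.89 [94, 240, 129, 278] [ 0.301 -0.257  0.074]
jar_teal 0.75 [141, 278, 175, 322] [ 0.461 -0.276  0.113]
jar_white 0.82 [105, 331, 147, 366] [ 0.478 -0.373  0.116]
jar_black 0.9 [163, 326, 198, 360] [ 0.548 -0.313  0.115]
slab 0.69 [228, 193, 350, 325] [ 0.589 -0.018  0.013]
slab 0.67 [252, 375, 281, 417] [ 0.722 -0.3    0.12 ]
slab 0.45 [361, 178, 461, 241] [0.758 0.
[... 961 characters left out ...]
0.33 [163, 219, 174, 254] [0.494 0.307 0.074]
slab 0.64 [234, 160, 356, 242] [0.578 0.001 0.01 ]
block 0.82 [252, 184, 272, 210] [0.581 0.079 0.082]
gauge 0.97 [152, 208, 192, 266] [0.492 0.3   0.064]
gauge_handle 0.74 [151, 211, 191, 268] [0.487 0.302 0.066]
bowl 0.71 [265, 93, 308, 137] [ 0.803  0.019 -0.001]
spatula 0.49 [397, 127, 430, 159] [ 0.697 -0.28   0.106]
brush 0.95 [284, 238, 293, 326] [0.375 0.023 0.01 ]
brush 0.26 [250, 184, 272, 207] [0.586 0.082 0.082]
pepper_mill 0.77 [399, 128, 431, 160] [ 0.693 -0.282  0.116]
pepper_mill 0.19 [155, 217, 178, 255] [0.491 0.296 0.135]
mug 0.58 [333, 87, 381, 127] [ 0.818 -0.164  0.001]
mug 0.5 [436, 232, 469, 256] [ 0.458 -0.357  0.115]
1.4
```

```bash
python3 - <<'E'
from h import *
a=cv2.imread("pics/scene0.png");b=cv2.imread("pics/top0.png")
A=cv2.resize(a[215:385,70:220],(530,600),interpolation=cv2.INTER_CUBIC)
cv2.imwrite("pics/crop.png",A)
E
```

```text
(no output)
```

View pics/scene0.png

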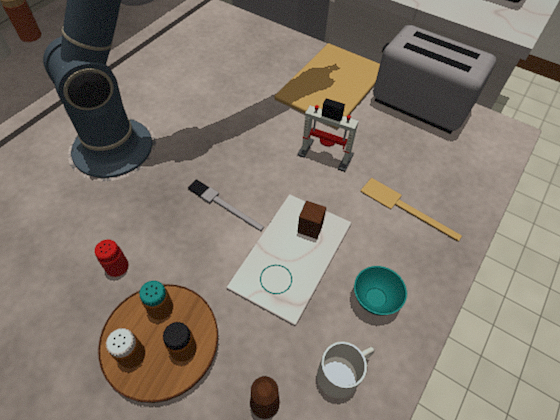

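View pics/top0.png

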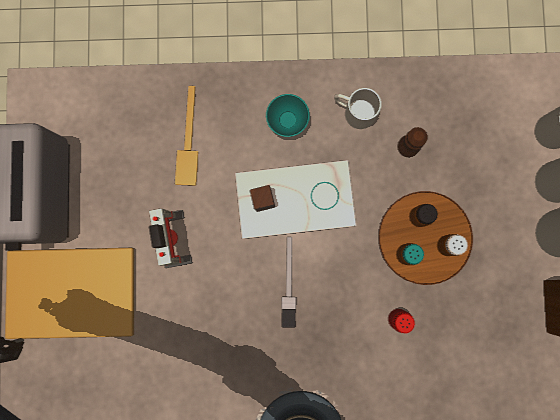

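View pics/crop.png

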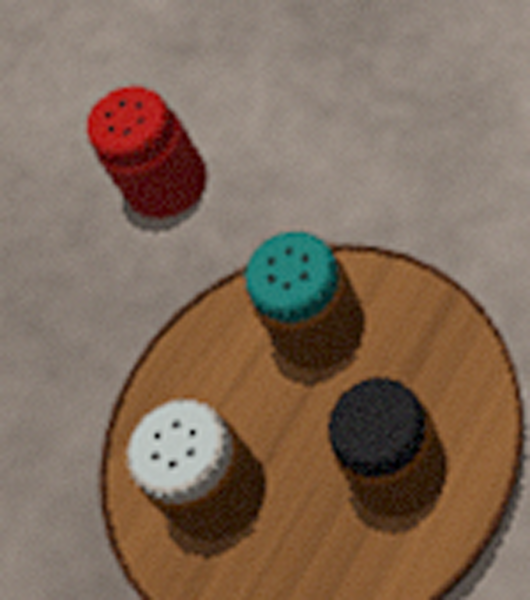

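Candidates for the jar: red one at scene (111,259) on the counter, and teal-capped at scene (154,294) / top (413,254) on the lazy susan. Only the latter has a teal cap and stands on the susan; the crop confirms it. White is at (121,345), black at (177,337), the ring at (276,279), the block at (312,218), and the gauge at (330,133), off the slab's +y end.

```bash
cat > m.py <<'E'
from h import *
def rect(P):
    (c,wh,a)=cv2.minAreaRect(P.astype(np.float32)*1000); return np.round(c,1),np.round(wh,1),round(a,1)
def measure(f,w):
    hsv=cv2.cvtColor(f["image"],cv2.COLOR_BGR2HSV);o={}
    x,y,z=w[...,0],w[...,1],w[...,2]
    def near(cx,cy,r): return np.hypot(x-cx,y-cy)<r
    m=(z>.105)&(z<.13)&near(.43,-.25,.06)
    for n,(cx,cy) in dict(teal=(.43,-.25),white=(.46,-.36),black=(.525,-.3)).items():
        m=(z>.106)&(z<.13)&near(cx,cy,.05); o[n]=(rect(w[m][:,:2]),m.sum(),np.nanmedian(z[m]).round(4))
    m=(z>.074)&(z<.095)&near(.58,.08,.07); o["block"]=(rect(w[m][:,:2]),m.sum(),np.nanmedian(z[m]).round(4))
    m=(z>.168)&(z<.2)&near(.49,.3,.12); o["handle"]=(rect(w[m][:,:2]),m.sum(),np.nanmedian(z[m]).round(4))
    m=(z>.12)&(z<.2)&near(.49,.3,.12); o["beam"]=(rect(w[m][:,:2]),m.sum())
    m=(z>.005)&(z<.02)&near(.58,0,.2)&(hsv[...,1]<60)&(hsv[...,2]>120); o["slab"]=(rect(w[m][:,:2]),m.sum(),np.nanmedian(z[m]).round(4))
    m=(z>0)&(z<.025)&near(.57,-.07,.08)&(hsv[...,0]>75)&(hsv[...,0]<100)&(hsv[...,1]>60)
    P=w[m][:,:2]; A=np.c_[2*P,np.ones(len(P))]; s=np.linalg.lstsq(A,(P**2).sum(1),rcond=None)[0]
    o["ring"]=(s[:2].round(4),np.sqrt(s[2]+s[0]**2+s[1]**2).round(4),m.sum())
    return o
if __name__=="__main__":
    for c in("top","scene"):
        f=dict(np.load(c+"0.npz"));print(c)
        for k,v in measure(f,cloud(f)).items():print(k,v)
E
python3 m.py
```

```text
top
teal ((array([ 437.8, -268. ]), array([45. , 45.6]), 80.3), np.int64(328), np.float64(0.1134))
white ((array([ 457.8, -368.1]), array([45.1, 45. ]), 28.7), np.int64(328), np.float64(0.1136))
black ((array([ 529.7, -302.4]), array([47.1, 44.4]), 89.8), np.int64(329), np.float64(0.1135))
block ((array([582.2,  81.5]), array([50.1, 49.8]), 11.6), np.int64(430), np.float64(0.0803))
handle ((array([490.3, 310.2]), array([50. , 23.5]), 7.1), np.int64(246), np.float64(0.1789))
beam ((array([490.5, 310.3]), array([128.2,  31.5]), 9.5), np.int64(867))
slab ((array([587.1,   4.6]), array([304.8, 330.3]), 38.2), np.int64(6989), np.float64(0.0104))
ring (array([ 0.59  , -0.0735]), np.float64(0.0341), np.int64(96))
scene
teal ((array([ 440.2, -270.5]), array([45.4, 46.2]), 18.4), np.int64(486), np.float64(0.1146))
white ((array([ 459.3, -371.1]), array([46.2, 45.9]), 22.4), np.int64(596), np.float64(0.1145))
black ((array([ 531.8, -305.7]), array([46.5, 46.7]), 73.5), np.int64(573), np.float64(0.1147))
block ((array([585.1,  77.8]), array([49.9, 51.7]), 12.8), np.int64(444), np.float64(0.0807))
handle ((array([493.8, 307.4]), array([49.4, 24.7]), 10.5), np.int64(204), np.float64(0.1787))
beam ((array([493.5, 308. ]), array([127.7,  34.6]), 10.6), np.int64(937))
slab ((array([527.8,  -5.3]), array([286.2, 290.4]), 5.0), np.int64(7765), np.float64(0.0109))
ring (array([ 0.5906, -0.0747]), np.float64(0.034), np.int64(81))
```

```bash
cat > go.py <<'E'
import sys; from h import *
# target x y z yaz(deg) -> tool translation and roll from present pose
def go(x,y,z,az=None):
    s=sense();M=R.from_quat(s["eef_rot"]).as_matrix();a=np.degrees(np.arctan2(M[1,1],M[0,1]))
    print("t",s["time"].round(2),"pos",s["ee_pos"].round(4),"az",a.round(2),"tr",(M.T@(np.array([x,y,z])-s["ee_pos"])).round(4),"roll",None if az is None else round((a-az+180)%360-180,2),"q7",s["q"][6].round(2))
if __name__=="__main__":
    go(*map(float,sys.argv[1:]))
E
python3 go.py .5 .27 .25 40
python3 - <<'E'
# slab yaw from the saved views
from h import *
for c in("top","scene"):
    f=dict(np.load(c+"0.npz"));w=cloud(f);h=cv2.cvtColor(f["image"],cv2.COLOR_BGR2HSV)
    m=((h[...,2]>150)&(h[...,1]<45)&(np.hypot(w[...,0]-.58,w[...,1])<.19)&(w[...,2]<.03)).astype(np.uint8)
    n,l,s,_=cv2.connectedComponentsWithStats(m);k=1+s[1:,4].argmax()
    P=w[l==k][:,:2].astype(np.float32)*1000;print(c,len(P),cv2.minAreaRect(P))
E
```

```text
top 6113 ((583.7003173828125, 0.509002685546875), (168.16412353515625, 291.27313232421875), 5.195098400115967)
scene 12557 ((558.627685546875, 9.294479370117188), (378.3929443359375, 332.0260925292969), 68.07246398925781)Traceback (most recent call last):
  File "go.py", line 7, in <module>
    go(*map(float,sys.argv[1:]))
    ~~^^^^^^^^^^^^^^^^^^^^^^^^^^
  File "go.py", line 5, in go
    print("t",s["time"].round(2),"pos",s["ee_pos"].round(4),"az",a.round(2),"tr",(M.T@(np.array([x,y,z])-s["ee_pos"])).round(4),"roll",None if az is None else round((a-az+180)%360-180,2),"q7",s["q"][6].round(2))
              ^^^^^^^^^^^^^^^
AttributeError: 'float' object has no attribute 'round'
```

Emit:
jog_arm:
  steps:
    - {"translation":[-0.02,-0.013,0],"roll":3}
    - {"translation":[-0.06,-0.038,-0.01],"roll":8}
    - {"translation":[-0.1,-0.064,-0.02],"roll":14}
    - {"translation":[-0.14,-0.09,-0.02],"roll":20}
    - {"translation":[-0.18,-0.115,-0.02],"roll":24}
    - {"translation":[-0.22,-0.141,-0.02],"roll":24}
    - {"translation":[-0.26,-0.167,-0.02],"roll":24}
    - {"translation":[-0.3,-0.192,-0.02],"roll":24}

```text
time: 2.2
ee_pos: [0.4809, 0.3028, 0.2517]
eef_rot: [0.421, 0.907, 0.0, 0.0]
force: [0.6, 0.6, 0.1]
opening: 1.001
gripper_force: 0.0
```

```bash
sed -i 's/s\["time"\].round(2)/round(s["time"],2)/; s/round(a,2)/a/' go.py; python3 go.py .5 0.0 .25 40;python3 go.py .439 -.269 .25 40
```

```text
t 2.2 pos [0.4809 0.3028 0.2517] az 40.23 tr [-0.2435 -0.181   0.0015] roll 0.23 q7 0.11
t 2.2 pos [0.4809 0.3028 0.2517] az 40.23 tr [-0.4095 -0.4013  0.0013] roll 0.23 q7 0.11
```

Emit:
jog_arm:
  steps:
    - {"translation":[-0.018,-0.017,0],"roll":0}
    - {"translation":[-0.05,-0.048,0],"roll":0}
    - {"translation":[-0.084,-0.081,0],"roll":0}
    - {"translation":[-0.118,-0.114,0],"roll":0}
    - {"translation":[-0.152,-0.147,0],"roll":0}
    - {"translation":[-0.186,-0.18,0],"roll":0}
    - {"translation":[-0.22,-0.213,0],"roll":0}
    - {"translation":[-0.254,-0.247,0],"roll":0}

```text
time: 3.0
ee_pos: [0.4553, -0.0506, 0.2517]
eef_rot: [0.421, 0.907, 0.001, 0.0]
force: [1.6, 0.3, -0.9]
opening: 0.998
gripper_force: 0.0
```

Emit:
jog_arm:
  steps:
    - {"translation":[-0.034,-0.033,0],"roll":0}
    - {"translation":[-0.068,-0.067,0],"roll":0}
    - {"translation":[-0.098,-0.098,0],"roll":0}
    - {"translation":[-0.12,-0.12,0],"roll":0}
    - {"translation":[-0.135,-0.135,0],"roll":0}
    - {"translation":[-0.14,-0.14,0],"roll":0}
    - {"translation":[-0.14,-0.14,0],"roll":0}
    - {"translation":[-0.14,-0.14,0],"roll":0}

```text
time: 3.8
ee_pos: [0.4395, -0.2448, 0.2511]
eef_rot: [0.42, 0.908, 0.0, -0.0]
force: [0.3, -0.3, -0.4]
opening: 1.0
gripper_force: 0.0
```

```bash
python3 - <<'E'
from h import *; from m import rect
import subprocess
s=sense();f=grab_frame("wrist");w=cloud(f,wristT(f,s));cv2.imwrite("pics/w1.png",f["image"])
print(f["mount"].round(3).tolist(),s["ee_pos"])
for n,(cx,cy) in dict(teal=(.439,-.269),white=(.458,-.369),black=(.53,-.304)).items():
    m=(w[...,2]>.106)&(w[...,2]<.13)&(np.hypot(w[...,0]-cx,w[...,1]-cy)<.045)
    print(n,m.sum(), m.sum()>5 and (rect(w[m][:,:2]),np.median(w[m][:,2]), np.argwhere(m).mean(0)))
E
python3 go.py .439 -.269 .053 40
```

```text
[[-0.001, -0.95, -0.314, 0.08], [1.0, -0.001, 0.0, -0.0], [-0.0, -0.314, 0.95, -0.143], [0.0, 0.0, 0.0, 1.0]] [ 0.4394724  -0.24475813  0.25111946]
teal 2056 ((array([ 435.7, -270.1]), array([47.2, 46.3]), 2.6), np.float64(0.11583757282302132), array([216.70865759, 258.66877432]))
white 1683 ((array([ 454.8, -370.3]), array([46.7, 46.1]), 61.7), np.float64(0.11576190919971308), array([301.23885918, 209.82531194]))
black 1674 ((array([ 526.7, -305.9]), array([46.6, 46.1]), 87.4), np.float64(0.11577645375815404), array([299.2078853 , 307.91636798]))
t 3.85 pos [ 0.4396 -0.2445  0.2511] az 40.37 tr [-0.0184 -0.0164  0.1981] roll 0.37 q7 1.25
```

Emit:
jog_arm:
  steps:
    - {"translation":[-0.009,-0.009,0.02],"roll":0}
    - {"translation":[-0.018,-0.018,0.055],"roll":0}
    - {"translation":[-0.018,-0.018,0.09],"roll":0}
    - {"translation":[-0.018,-0.018,0.12],"roll":0}
    - {"translation":[-0.018,-0.018,0.15],"roll":0}
    - {"translation":[-0.018,-0.018,0.175],"roll":0}
    - {"translation":[-0.018,-0.018,0.193],"roll":0}
    - {"translation":[-0.018,-0.018,0.198],"roll":0}

```text
time: 4.65
ee_pos: [0.4364, -0.2693, 0.0514]
eef_rot: [0.42, 0.908, 0.0, -0.002]
force: [-0.1, -0.2, 0.2]
opening: 0.996
gripper_force: 0.0
```

Emit:
jog_arm:
  steps:
    - {"translation":[0,0,0],"roll":0}
    - {"translation":[0,0,0],"roll":0}
    - {"translation":[0,0,0],"roll":0}
    - {"translation":[0,0,0],"roll":0}
    - {"translation":[0,0,0],"roll":0}
    - {"translation":[0,0,0],"roll":0}
    - {"translation":[0,0,0],"roll":0}
    - {"translation":[0,0,0],"roll":0}
  gripper: 0.8
  squeeze: 25

```text
time: 5.45
ee_pos: [0.438, -0.2717, 0.0545]
eef_rot: [0.421, 0.907, 0.0, 0.001]
force: [-0.5, 0.4, 5.3]
opening: 0.596
gripper_force: 26.7
```

Emit:
jog_arm:
  steps:
    - {"translation":[0,0,-0.002],"roll":0}
    - {"translation":[0,0,-0.006],"roll":0}
    - {"translation":[0,0,-0.014],"roll":0}
    - {"translation":[0,0,-0.028],"roll":0}
    - {"translation":[0,0,-0.046],"roll":0}
    - {"translation":[0,0,-0.066],"roll":0}
    - {"translation":[0,0,-0.085],"roll":0}
    - {"translation":[0,0,-0.1],"roll":0}
  squeeze: 35

```text
time: 6.25
ee_pos: [0.4373, -0.2719, 0.1554]
eef_rot: [0.421, 0.907, 0.0, 0.001]
force: [-0.0, -0.6, -1.3]
opening: 0.594
gripper_force: 36.7
```

```bash
python3 go.py .5905 -.0742 .152 40
```

```text
t 6.25 pos [ 0.4373 -0.2719  0.1554] az 40.21 tr [0.0521 0.2447 0.0035] roll 0.21 q7 1.4
```

Emit:
jog_arm:
  steps:
    - {"translation":[0.003,0.012,0],"roll":0}
    - {"translation":[0.009,0.04,0],"roll":0}
    - {"translation":[0.017,0.08,0],"roll":0}
    - {"translation":[0.026,0.122,0],"roll":0}
    - {"translation":[0.035,0.165,0],"roll":0}
    - {"translation":[0.043,0.205,0],"roll":0}
    - {"translation":[0.05,0.235,0],"roll":0}
    - {"translation":[0.052,0.245,0],"roll":0}

```text
time: 7.05
ee_pos: [0.5922, -0.0679, 0.1523]
eef_rot: [0.418, 0.909, 0.001, -0.001]
force: [1.3, 0.7, -1.5]
opening: 0.596
gripper_force: 36.8
```

Emit:
jog_arm:
  steps:
    - {"translation":[0,0,0],"roll":0}
    - {"translation":[0,0,0],"roll":0}
    - {"translation":[0,0,0],"roll":0}
    - {"translation":[0,0,0],"roll":0}
    - {"translation":[0,0,0.01],"roll":0}
    - {"translation":[0,0,0.025],"roll":0}
    - {"translation":[0,0,0.045],"roll":0}
    - {"translation":[0,0,0.06],"roll":0}

```text
time: 7.85
ee_pos: [0.5893, -0.0735, 0.0909]
eef_rot: [0.421, 0.907, -0.0, -0.001]
force: [-0.0, -0.5, -1.3]
opening: 0.6
gripper_force: 36.8
```

```bash
python3 - <<'E'
from h import *; from m import rect
for c in("top","scene","wrist"):
    s=sense();f=grab_frame(c);w=cloud(f,wristT(f,s) if c=="wrist" else None);cv2.imwrite(f"pics/{c}2.png",f["image"])
    h=cv2.cvtColor(f["image"],cv2.COLOR_BGR2HSV)
    x,y,z=w[...,0],w[...,1],w[...,2]; d=np.hypot(x-.59,y+.074)
    m=(z>0.005)&(z<.022)&(d<.07)&(h[...,0]>75)&(h[...,0]<100)&(h[...,1]>60)
    P=w[m][:,:2]
    if len(P)>20:
        A=np.c_[2*P,np.ones(len(P))];q=np.linalg.lstsq(A,(P**2).sum(1),rcond=None)[0];print(c,"ring",q[:2].round(4),np.sqrt(q[2]+q[0]**2+q[1]**2).round(4),m.sum())
    m=(z>.1)&(z<.19)&(d<.05)&(h[...,0]>75)&(h[...,0]<100)&(h[...,1]>60)
    if m.sum()>10: print("cap",rect(w[m][:,:2]),np.median(z[m]),m.sum())
E
python3 go.py .5905 -.0742 .035
```

```text
scene ring [ 0.5905 -0.0747] 0.0342 56
cap (array([594.3, -82. ]), array([94. , 26.3]), 31.0) 0.1482123112166811 255
wrist ring [ 0.5886 -0.0757] 0.034 669
cap (array([582.8, -66.4]), array([98.3, 34.9]), 40.6) 0.1511792567512581 12659
t 8.0 pos [ 0.5894 -0.0736  0.0916] az 40.21 tr [-0.0013  0.0006  0.0566] roll None q7 1.03
```

Emit:
jog_arm:
  steps:
    - {"translation":[-0.002,0,0.005],"roll":0}
    - {"translation":[-0.002,0,0.015],"roll":0}
    - {"translation":[-0.002,0,0.026],"roll":0}
    - {"translation":[-0.002,0,0.036],"roll":0}
    - {"translation":[-0.002,0,0.043],"roll":0}
    - {"translation":[-0.002,0,0.048],"roll":0}
    - {"translation":[-0.002,0,0.051],"roll":0}
    - {"translation":[-0.002,0,0.052],"roll":0}

```text
time: 8.8
ee_pos: [0.5918, -0.0752, 0.041]
eef_rot: [0.421, 0.907, 0.0, -0.0]
force: [0.5, 0.8, -2.0]
opening: 0.597
gripper_force: 36.9
```

Emit:
jog_arm:
  steps:
    - {"translation":[0,0,0],"roll":0}
    - {"translation":[0,0,0.001],"roll":0}
    - {"translation":[0,0,0.001],"roll":0}
    - {"translation":[0,0,0.002],"roll":0}
    - {"translation":[0,0,0.002],"roll":0}
    - {"translation":[0,0,0.003],"roll":0}
    - {"translation":[0,0,0.003],"roll":0}
    - {"translation":[0,0,0.003],"roll":0}

```text
time: 9.6
ee_pos: [0.5917, -0.0751, 0.0382]
eef_rot: [0.421, 0.907, 0.0, -0.0]
force: [0.1, 1.3, -1.2]
opening: 0.596
gripper_force: 36.9
```

Emit:
jog_arm:
  steps:
    - {"translation":[0,0,0.0005],"roll":0}
    - {"translation":[0,0,0.001],"roll":0}
    - {"translation":[0,0,0.001],"roll":0}
    - {"translation":[0,0,0.0015],"roll":0}
    - {"translation":[0,0,0.0015],"roll":0}
    - {"translation":[0,0,0.002],"roll":0}
    - {"translation":[0,0,0.002],"roll":0}
    - {"translation":[0,0,0.002],"roll":0}

```text
time: 10.4
ee_pos: [0.5918, -0.0751, 0.0366]
eef_rot: [0.421, 0.907, 0.0, -0.0]
force: [-1.6, 0.3, 3.0]
opening: 0.598
gripper_force: 37.2
```

Emit:
jog_arm:
  steps:
    - {"translation":[0,0,0],"roll":0}
    - {"translation":[0,0,0],"roll":0}
    - {"translation":[0,0,0],"roll":0}
    - {"translation":[0,0,0],"roll":0}
    - {"translation":[0,0,0],"roll":0}
    - {"translation":[0,0,0],"roll":0}
    - {"translation":[0,0,0],"roll":0}
    - {"translation":[0,0,0],"roll":0}
  gripper: 0

```text
time: 11.2
ee_pos: [0.5918, -0.0752, 0.0363]
eef_rot: [0.421, 0.907, 0.0, -0.0]
force: [0.6, 0.2, -0.5]
opening: 0.997
gripper_force: 0.0
```

Emit:
jog_arm:
  steps:
    - {"translation":[0,0,-0.005],"roll":0}
    - {"translation":[0,0,-0.02],"roll":0}
    - {"translation":[0,0,-0.045],"roll":0}
    - {"translation":[0,0,-0.08],"roll":0}
    - {"translation":[0,0,-0.12],"roll":0}
    - {"translation":[0,0,-0.16],"roll":0}
    - {"translation":[0,0,-0.19],"roll":0}
    - {"translation":[0,0,-0.205],"roll":0}

```text
time: 12.0
ee_pos: [0.5931, -0.0758, 0.2457]
eef_rot: [0.421, 0.907, 0.001, 0.003]
force: [0.2, 0.8, 0.0]
opening: 1.005
gripper_force: 0.0
```

```bash
python3 go.py .491 .309 .26 97; python3 go.py .583 .079 .3 97
python3 - <<'E'
from h import *; from m import rect
s=sense();f=grab_frame("wrist");w=cloud(f,wristT(f,s));cv2.imwrite(f"pics/w3.png",f["image"])
x,y,z=w[...,0],w[...,1],w[...,2]; d=np.hypot(x-.59,y+.075)
m=(z>.085)&(z<.11)&(d<.05);print("cap",rect(w[m][:,:2]),np.median(z[m]),m.sum())
m=(z>.074)&(z<.095)&(np.hypot(x-.583,y-.079)<.06);print("block",m.sum(),m.sum()>9 and rect(w[m][:,:2]))
E
```

```text
t 12.0 pos [ 0.5931 -0.0758  0.2457] az 40.2 tr [ 0.3597  0.1705 -0.0148] roll -56.8 q7 0.94
t 12.0 pos [ 0.5931 -0.0758  0.2457] az 40.2 tr [ 0.1245  0.0925 -0.0543] roll -56.8 q7 0.94
cap (array([589.7, -73.7]), array([47.4, 47.3]), 40.0) 0.09783885117928887 2030
block 3914 (array([580.8,  78.7]), array([50.4, 50.5]), 12.5)
```

Emit:
jog_arm:
  steps:
    - {"translation":[0.018,0.009,-0.02],"roll":-4}
    - {"translation":[0.05,0.025,-0.035],"roll":-11}
    - {"translation":[0.09,0.043,-0.035],"roll":-19}
    - {"translation":[0.135,0.064,-0.035],"roll":-27}
    - {"translation":[0.18,0.085,-0.035],"roll":-35}
    - {"translation":[0.225,0.107,-0.035],"roll":-43}
    - {"translation":[0.27,0.128,-0.035],"roll":-51}
    - {"translation":[0.305,0.145,-0.035],"roll":-57}

```text
time: 12.85
ee_pos: [0.5032, 0.2543, 0.275]
eef_rot: [-0.067, 0.998, -0.0, -0.001]
force: [0.2, 0.1, -0.5]
opening: 1.001
gripper_force: 0.0
```

Emit:
jog_arm:
  steps:
    - {"translation":[0.017,0.038,0],"roll":0}
    - {"translation":[0.02,0.047,0],"roll":0}
    - {"translation":[0.022,0.055,0],"roll":0}
    - {"translation":[0.023,0.06,0],"roll":0}
    - {"translation":[0.023,0.06,0],"roll":0}
    - {"translation":[0.023,0.06,0],"roll":0}
    - {"translation":[0.023,0.06,0],"roll":0}
    - {"translation":[0.023,0.06,0],"roll":0}

```text
time: 13.65
ee_pos: [0.4756, 0.3072, 0.2764]
eef_rot: [-0.062, 0.998, -0.0, 0.0]
force: [0.3, 0.3, -0.6]
opening: 0.996
gripper_force: 0.0
```

```bash
python3 go.py .491 .309 .26 97
python3 - <<'E'
from h import *; from m import rect
s=sense();f=grab_frame("wrist");w=cloud(f,wristT(f,s));cv2.imwrite(f"pics/w4.png",f["image"])
x,y,z=w[...,0],w[...,1],w[...,2]; d=np.hypot(x-.491,y-.309)
m=(z>.17)&(z<.195)&(d<.05);print("handle",rect(w[m][:,:2]),np.median(z[m]),m.sum())
m=(z>.13)&(z<.145)&(d<.09);print("beam",rect(w[m][:,:2]),np.median(z[m]),m.sum())
E
```

```text
t 13.65 pos [0.4756 0.3072 0.2764] az 97.14 tr [-0.0155 -0.0001  0.0164] roll 0.14 q7 1.09
handle (array([488.6, 308.1]), array([49.7, 22.1]), 9.6) 0.18080985865074795 1724
beam (array([488.9, 308.2]), array([127.9,  30. ]), 9.7) 0.1388640677096653 2341
```

View pics/w4.png

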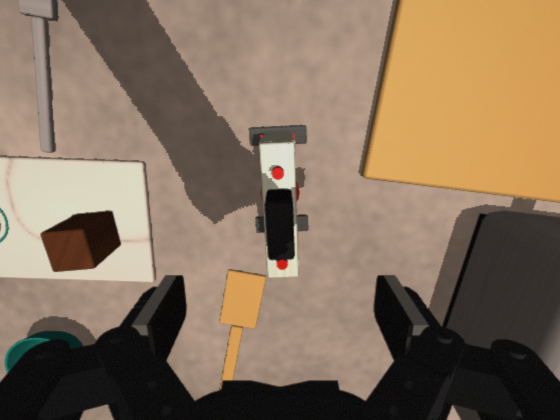

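The wrist view shows the gauge under the camera: handle at (280,225), red stem tips at (278,173) and (282,264), with the open fingers straddling its line; nothing is close to either finger.

Emit:
jog_arm:
  steps:
    - {"translation":[-0.006,0,0.01],"roll":-1}
    - {"translation":[-0.014,-0.001,0.03],"roll":-2.6}
    - {"translation":[-0.014,-0.001,0.055],"roll":-2.6}
    - {"translation":[-0.014,-0.001,0.08],"roll":-2.6}
    - {"translation":[-0.014,-0.001,0.1],"roll":-2.6}
    - {"translation":[-0.014,-0.001,0.117],"roll":-2.6}
    - {"translation":[-0.014,-0.001,0.126],"roll":-2.6}
    - {"translation":[-0.014,-0.001,0.129],"roll":-2.6}

```text
time: 14.5
ee_pos: [0.4889, 0.3083, 0.1459]
eef_rot: [-0.086, 0.996, -0.001, -0.001]
force: [0.0, -0.4, 0.2]
opening: 1.0
gripper_force: 0.0
```

Emit:
jog_arm:
  steps:
    - {"translation":[0,0,0],"roll":0}
    - {"translation":[0,0,0],"roll":0}
    - {"translation":[0,0,0],"roll":0}
    - {"translation":[0,0,0],"roll":0}
    - {"translation":[0,0,0],"roll":0}
    - {"translation":[0,0,0],"roll":0}
    - {"translation":[0,0,0],"roll":0}
    - {"translation":[0,0,0],"roll":0}
  gripper: 1
  squeeze: 60

```text
time: 15.3
ee_pos: [0.4896, 0.309, 0.1481]
eef_rot: [-0.086, 0.996, 0.0, 0.001]
force: [-0.7, -0.7, 5.5]
opening: 0.25
gripper_force: 60.3
```

Emit:
jog_arm:
  steps:
    - {"translation":[0,0,-0.001],"roll":0}
    - {"translation":[0,0,-0.004],"roll":0}
    - {"translation":[0,0,-0.012],"roll":0}
    - {"translation":[0,0,-0.027],"roll":0}
    - {"translation":[0,0,-0.05],"roll":0}
    - {"translation":[0,0,-0.078],"roll":0}
    - {"translation":[0,0,-0.104],"roll":0}
    - {"translation":[0,0,-0.12],"roll":0}

```text
time: 16.1
ee_pos: [0.4891, 0.3087, 0.269]
eef_rot: [-0.086, 0.996, 0.0, 0.0]
force: [0.6, 0.2, -6.2]
opening: 0.247
gripper_force: 59.3
```

```bash
python3 go.py .5815 .0788 .268 95.2
python3 - <<'E'
from h import *; from m import rect
s=sense();f=grab_frame("wrist");w=cloud(f,wristT(f,s))
T=np.eye(4);T[:3,:3]=R.from_quat(s["eef_rot"]).as_matrix();T[:3,3]=s["ee_pos"]
L=(w-T[:3,3])@T[:3,:3]   # tool frame
z=L[...,2]; d=np.hypot(L[...,0],L[...,1])
for a,b in((.0,.02),(.13,.16)):
    m=(z>a)&(z<b)&(d<.1);print(a,m.sum(),m.sum()>20 and (rect(L[m][:,:2]),np.median(z[m])))
cv2.imwrite("pics/w5.png",f["image"])
E
```

```text
t 16.1 pos [0.4891 0.3087 0.269 ] az 99.83 tr [-0.0518 -0.2423  0.0009] roll 4.63 q7 1.15
0.0 5396 ((array([ 0.6, -0.6]), array([128. ,  30.2]), 0.2), np.float64(0.00910157410639341))
0.13 1390 ((array([ 4.5, -0.5]), array([ 70.1, 130.3]), 90.0), np.float64(0.14012464946985637))
```

Emit:
jog_arm:
  steps:
    - {"translation":[-0.002,-0.01,0],"roll":0.3}
    - {"translation":[-0.008,-0.036,0],"roll":1}
    - {"translation":[-0.016,-0.076,0],"roll":2}
    - {"translation":[-0.026,-0.12,0],"roll":3}
    - {"translation":[-0.035,-0.164,0],"roll":4}
    - {"translation":[-0.044,-0.204,0],"roll":4.6}
    - {"translation":[-0.05,-0.232,0],"roll":4.6}
    - {"translation":[-0.052,-0.242,0],"roll":4.6}

```text
time: 16.95
ee_pos: [0.5814, 0.0728, 0.2653]
eef_rot: [-0.042, 0.999, -0.002, -0.002]
force: [0.3, -0.2, -6.2]
opening: 0.246
gripper_force: 59.6
```

Emit:
jog_arm:
  steps:
    - {"translation":[0,0,0],"roll":0}
    - {"translation":[0,0,0],"roll":0}
    - {"translation":[0,0,0],"roll":0}
    - {"translation":[0,0,0],"roll":0}
    - {"translation":[0,0,0],"roll":0}
    - {"translation":[0,0,0],"roll":0}
    - {"translation":[0,0,0],"roll":0}
    - {"translation":[0,0,0],"roll":0}

```text
time: 17.75
ee_pos: [0.5817, 0.0792, 0.2673]
eef_rot: [-0.046, 0.999, 0.0, 0.0]
force: [0.2, 0.5, -5.6]
opening: 0.251
gripper_force: 59.6
```

```bash
cat > fit.py <<'E'
from h import *; from m import rect
# compare gauge with block / slab in each camera, in world mm
import sys
tag=sys.argv[1]
for c in("top","scene","wrist"):
    s=sense();f=grab_frame(c);w=cloud(f,wristT(f,s) if c=="wrist" else None);cv2.imwrite(f"pics/{c}{tag}.png",f["image"])
    x,y,z=w[...,0],w[...,1],w[...,2];p=s["ee_pos"];d=np.hypot(x-p[0],y-p[1]);h=cv2.cvtColor(f["image"],cv2.COLOR_BGR2HSV)
    m=(z>.074)&(z<.09)&(np.hypot(x-.583,y-.079)<.05);
    if m.sum()>20: print(c,"block",rect(w[m][:,:2]),m.sum())
    b=p[2]-.009
    m=(z>b-.006)&(z<b+.006)&(d<.085)&(h[...,2]>110)
    if m.sum()>20: print(c,"beam",rect(w[m][:,:2]),m.sum())
    m=(z>.006)&(z<.018)&(np.hypot(x-.583,y)<.175)&(h[...,1]<50)&(h[...,2]>130)
    if m.sum()>200: print(c,"slab",rect(w[m][:,:2]),m.sum())
    m=(z>.085)&(z<.11)&(np.hypot(x-.59,y+.075)<.05)
    if m.sum()>20: print(c,"cap",rect(w[m][:,:2]),m.sum())
print(s["ee_pos"].round(4),s["force"].round(1))
E
python3 fit.py 6;python3 go.py .5815 .0788 .17 95.2
```

```text
top slab (array([543.5, -43.8]), array([255.7, 206. ]), 5.1) 3713
top cap (array([591.2, -71.4]), array([46.9, 45.2]), 45.5) 310
scene block (array([584.9,  78.5]), array([50.3, 50.7]), 12.2) 432
scene beam (array([584.6,  80.1]), array([128.4,  32. ]), 5.1) 444
scene slab (array([541.6,  -4.1]), array([258.6, 290.3]), 4.8) 5794
scene cap (array([594.7, -74.5]), array([44.9, 44.4]), 33.7) 411
wrist beam (array([581.1,  78.5]), array([127.3,  30.1]), 5.0) 4952
wrist slab (array([538.8,  -4.8]), array([254.2, 289.1]), 5.1) 14868
wrist cap (array([589.9, -73.5]), array([47.3, 46.6]), 19.2) 1937
[0.5817 0.0791 0.2673] [ 0.8  0.1 -7.1]
t 17.9 pos [0.5817 0.0791 0.2673] az 95.22 tr [ 0.0002 -0.0003  0.0973] roll 0.02 q7 1.54
```

View pics/wrist6.png

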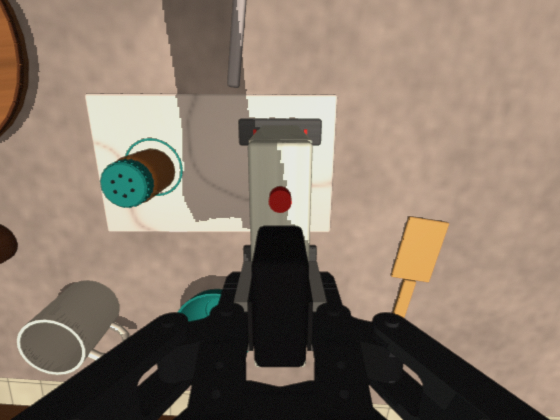

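The wrist view shows the gauge beam centred over the block's place on the slab, with the near leg at (280,131) inside the slab edge. The jar stands upright inside the ring at (150,168). Lowering.

Emit:
jog_arm:
  steps:
    - {"translation":[0,0,0.004],"roll":0}
    - {"translation":[0,0,0.014],"roll":0}
    - {"translation":[0,0,0.03],"roll":0}
    - {"translation":[0,0,0.048],"roll":0}
    - {"translation":[0,0,0.066],"roll":0}
    - {"translation":[0,0,0.082],"roll":0}
    - {"translation":[0,0,0.094],"roll":0}
    - {"translation":[0,0,0.1],"roll":0}

```text
time: 18.7
ee_pos: [0.5809, 0.0791, 0.1658]
eef_rot: [-0.046, 0.999, -0.0, -0.001]
force: [-1.4, -0.8, -3.8]
opening: 0.249
gripper_force: 59.7
```

Emit:
jog_arm:
  steps:
    - {"translation":[0,0,0.001],"roll":0}
    - {"translation":[0,0,0.002],"roll":0}
    - {"translation":[0,0,0.003],"roll":0}
    - {"translation":[0,0,0.004],"roll":0}
    - {"translation":[0,0,0.0045],"roll":0}
    - {"translation":[0,0,0.005],"roll":0}
    - {"translation":[0,0,0.0055],"roll":0}
    - {"translation":[0,0,0.006],"roll":0}

```text
time: 19.5
ee_pos: [0.582, 0.0792, 0.1614]
eef_rot: [-0.046, 0.999, 0.0, 0.0]
force: [-1.1, -1.2, -3.8]
opening: 0.248
gripper_force: 59.8
```

Emit:
jog_arm:
  steps:
    - {"translation":[0,0,0.0005],"roll":0}
    - {"translation":[0,0,0.001],"roll":0}
    - {"translation":[0,0,0.001],"roll":0}
    - {"translation":[0,0,0.0015],"roll":0}
    - {"translation":[0,0,0.0015],"roll":0}
    - {"translation":[0,0,0.002],"roll":0}
    - {"translation":[0,0,0.002],"roll":0}
    - {"translation":[0,0,0.002],"roll":0}

```text
time: 20.3
ee_pos: [0.582, 0.0792, 0.1601]
eef_rot: [-0.046, 0.999, 0.0, 0.0]
force: [-2.6, -1.1, 4.7]
opening: 0.251
gripper_force: 60.9
```

Emit:
jog_arm:
  steps:
    - {"translation":[0,0,0],"roll":0}
    - {"translation":[0,0,0],"roll":0}
    - {"translation":[0,0,0],"roll":0}
    - {"translation":[0,0,0],"roll":0}
    - {"translation":[0,0,0],"roll":0}
    - {"translation":[0,0,0],"roll":0}
    - {"translation":[0,0,0],"roll":0}
    - {"translation":[0,0,0],"roll":0}
  gripper: 0

```text
time: 21.1
ee_pos: [0.5817, 0.0792, 0.1593]
eef_rot: [-0.046, 0.999, 0.0, 0.0]
force: [0.5, 0.2, 0.9]
opening: 0.997
gripper_force: 0.0
```

Emit:
jog_arm:
  steps:
    - {"translation":[0,0,-0.003],"roll":0}
    - {"translation":[0,0,-0.01],"roll":0}
    - {"translation":[0,0,-0.025],"roll":0}
    - {"translation":[0,0,-0.045],"roll":0}
    - {"translation":[0,0,-0.065],"roll":0}
    - {"translation":[0,0,-0.08],"roll":0}
    - {"translation":[0,0,-0.088],"roll":0}
    - {"translation":[0,0,-0.09],"roll":0}

```text
time: 21.9
ee_pos: [0.5822, 0.0792, 0.2506]
eef_rot: [-0.046, 0.999, 0.0, 0.001]
force: [-0.7, 0.1, -0.5]
opening: 1.0
gripper_force: 0.0
```

```bash
cat > st.py <<'E'
from h import *; from m import rect
import sys
cx,cy,tag=float(sys.argv[1]),float(sys.argv[2]),sys.argv[3]
for c in("top","scene","wrist"):
    s=sense();f=grab_frame(c);w=cloud(f,wristT(f,s) if c=="wrist" else None);cv2.imwrite(f"pics/{c}{tag}.png",f["image"])
    x,y,z=w[...,0],w[...,1],w[...,2];d=np.hypot(x-cx,y-cy);h=cv2.cvtColor(f["image"],cv2.COLOR_BGR2HSV)
    for n,a,b,r in(("handle",.188,.2,.05),("beam",.145,.157,.085),("blocktop",.077,.087,.05)):
        m=(z>a)&(z<b)&(d<r)
        if m.sum()>20: print(c,n,rect(w[m][:,:2]),np.median(z[m]).round(4),m.sum())
print(s["time"],s["ee_pos"].round(4))
a=cv2.imread(f"pics/scene{tag}.png")[80:330,200:420]
cv2.imwrite(f"pics/sc{tag}.png",cv2.resize(a,None,fx=2.4,fy=2.4,interpolation=cv2.INTER_CUBIC))
E
python3 st.py .582 .079 7; python3 go.py .5815 .0788 .16
```

```text
scene handle (array([585.5,  78.4]), array([49. , 20.9]), 5.2) 0.1919 214
scene beam (array([585.5,  78.7]), array([127.8,  31.9]), 5.6) 0.1498 544
scene blocktop (array([572. ,  74.2]), array([76.2, 49.8]), 14.3) 0.0808 136
wrist handle (array([581.2,  78.6]), array([49.8, 21.9]), 4.2) 0.1928 2372
wrist beam (array([581.1,  78.5]), array([126.7,  30.1]), 5.1) 0.1509 2928
wrist blocktop (array([580.7,  78.5]), array([48.8, 50.8]), 11.4) 0.0816 459
22.0 [0.5815 0.0792 0.2492]
t 22.05 pos [0.5813 0.0791 0.2487] az 95.23 tr [-0.0003 -0.0003  0.0887] roll None q7 1.55
```

View pics/sc7.png

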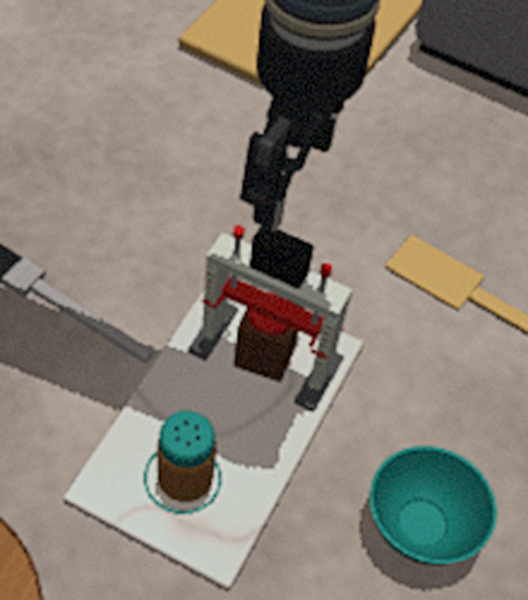

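The crop shows the gauge flat on the slab, its foot resting on the block at (265,320), the jar in the ring at (185,460), and the fingers clear of it. Beam height 0.151 confirms it sits flat; it has already stood free for over 1 s. Regrasping.

Emit:
jog_arm:
  steps:
    - {"translation":[0,0,0.005],"roll":0}
    - {"translation":[0,0,0.02],"roll":0}
    - {"translation":[0,0,0.04],"roll":0}
    - {"translation":[0,0,0.058],"roll":0}
    - {"translation":[0,0,0.072],"roll":0}
    - {"translation":[0,0,0.082],"roll":0}
    - {"translation":[0,0,0.087],"roll":0}
    - {"translation":[0,0,0.088],"roll":0}

```text
time: 22.85
ee_pos: [0.5815, 0.0792, 0.1608]
eef_rot: [-0.046, 0.999, -0.0, -0.0]
force: [0.5, -0.3, 0.1]
opening: 1.0
gripper_force: 0.0
```

Emit:
jog_arm:
  steps:
    - {"translation":[0,0,0],"roll":0}
    - {"translation":[0,0,0],"roll":0}
    - {"translation":[0,0,0],"roll":0}
    - {"translation":[0,0,0],"roll":0}
    - {"translation":[0,0,0],"roll":0}
    - {"translation":[0,0,0],"roll":0}
    - {"translation":[0,0,0],"roll":0}
    - {"translation":[0,0,0],"roll":0}
  gripper: 1

```text
time: 23.65
ee_pos: [0.5819, 0.0792, 0.1618]
eef_rot: [-0.046, 0.999, 0.0, 0.0]
force: [-1.4, -0.7, 5.8]
opening: 0.248
gripper_force: 59.7
```

Emit:
jog_arm:
  steps:
    - {"translation":[0,0,-0.001],"roll":0}
    - {"translation":[0,0,-0.004],"roll":0}
    - {"translation":[0,0,-0.01],"roll":0}
    - {"translation":[0,0,-0.02],"roll":0}
    - {"translation":[0,0,-0.036],"roll":0}
    - {"translation":[0,0,-0.056],"roll":0}
    - {"translation":[0,0,-0.078],"roll":0}
    - {"translation":[0,0,-0.1],"roll":0}

```text
time: 24.45
ee_pos: [0.5806, 0.079, 0.2618]
eef_rot: [-0.046, 0.999, -0.0, -0.001]
force: [0.2, 0.3, -6.6]
opening: 0.247
gripper_force: 59.1
```

Emit:
jog_arm:
  steps:
    - {"translation":[0,0,-0.012],"roll":0}
    - {"translation":[0,0,-0.017],"roll":0}
    - {"translation":[0,0,-0.02],"roll":0}
    - {"translation":[0,0,-0.02],"roll":0}
    - {"translation":[0,0,-0.02],"roll":0}
    - {"translation":[0,0,-0.02],"roll":0}
    - {"translation":[0,0,-0.02],"roll":0}
    - {"translation":[0,0,-0.02],"roll":0}

```text
time: 25.25
ee_pos: [0.5816, 0.0792, 0.281]
eef_rot: [-0.046, 0.999, -0.0, -0.0]
force: [-0.2, 0.1, -6.4]
opening: 0.248
gripper_force: 59.4
```

```bash
python3 go.py .5907 -.0733 .28 95.2
```

```text
t 25.25 pos [0.5816 0.0792 0.281 ] az 95.23 tr [ 0.0048 -0.1527  0.001 ] roll 0.03 q7 1.54
```

Emit:
jog_arm:
  steps:
    - {"translation":[0.0005,-0.008,0],"roll":0}
    - {"translation":[0.001,-0.028,0],"roll":0}
    - {"translation":[0.002,-0.056,0],"roll":0}
    - {"translation":[0.003,-0.086,0],"roll":0}
    - {"translation":[0.004,-0.114,0],"roll":0}
    - {"translation":[0.005,-0.136,0],"roll":0}
    - {"translation":[0.005,-0.149,0],"roll":0}
    - {"translation":[0.005,-0.153,0],"roll":0}

```text
time: 26.05
ee_pos: [0.5905, -0.076, 0.2814]
eef_rot: [-0.044, 0.999, -0.0, 0.0]
force: [-0.3, 0.6, -5.6]
opening: 0.248
gripper_force: 59.4
```

Emit:
jog_arm:
  steps:
    - {"translation":[0,0,0],"roll":0}
    - {"translation":[0,0,0],"roll":0}
    - {"translation":[0,0,0],"roll":0}
    - {"translation":[0,0,0],"roll":0}
    - {"translation":[0,0,0],"roll":0}
    - {"translation":[0,0,0],"roll":0}
    - {"translation":[0,0,0],"roll":0}
    - {"translation":[0,0,0],"roll":0}

```text
time: 26.85
ee_pos: [0.5906, -0.0736, 0.2813]
eef_rot: [-0.046, 0.999, 0.0, -0.0]
force: [-0.4, -0.3, -6.1]
opening: 0.247
gripper_force: 59.4
```

```bash
python3 fit.py 8;python3 go.py .5907 -.0733 .162 95.2
```

```text
top block (array([582.3,  81.4]), array([50.3, 49.8]), 12.7) 430
top slab (array([535.2,  48.8]), array([255.4, 186.7]), 4.8) 3757
scene block (array([584.9,  78.7]), array([50.1, 50.2]), 13.1) 362
scene beam (array([593.7, -74. ]), array([126.9,  30.5]), 5.4) 525
scene slab (array([541.1,  -4.6]), array([259.4, 288.6]), 5.0) 4639
scene cap (array([595.3, -75.2]), array([44.9, 45.2]), 34.8) 408
wrist block (array([580.6,  77.6]), array([50.2, 50.2]), 12.3) 2209
wrist beam (array([590.5, -74.1]), array([128. ,  30.1]), 5.3) 4903
wrist slab (array([538.7,  -4.3]), array([255.9, 288.8]), 4.8) 17661
[ 0.5907 -0.0737  0.2813] [ 0.6 -0.2 -5.8]
t 27.0 pos [ 0.5906 -0.0737  0.2813] az 95.22 tr [-1.000e-04  4.000e-04  1.193e-01] roll 0.02 q7 1.83
```

Emit:
jog_arm:
  steps:
    - {"translation":[0,0,0.005],"roll":0}
    - {"translation":[0,0,0.018],"roll":0}
    - {"translation":[0,0,0.036],"roll":0}
    - {"translation":[0,0,0.054],"roll":0}
    - {"translation":[0,0,0.072],"roll":0}
    - {"translation":[0,0,0.088],"roll":0}
    - {"translation":[0,0,0.101],"roll":0}
    - {"translation":[0,0,0.11],"roll":0}

```text
time: 27.8
ee_pos: [0.5902, -0.0735, 0.1699]
eef_rot: [-0.046, 0.999, 0.0, -0.001]
force: [-1.1, -0.1, -3.1]
opening: 0.25
gripper_force: 59.7
```

Emit:
jog_arm:
  steps:
    - {"translation":[0,0,0.002],"roll":0}
    - {"translation":[0,0,0.004],"roll":0}
    - {"translation":[0,0,0.005],"roll":0}
    - {"translation":[0,0,0.006],"roll":0}
    - {"translation":[0,0,0.007],"roll":0}
    - {"translation":[0,0,0.0075],"roll":0}
    - {"translation":[0,0,0.008],"roll":0}
    - {"translation":[0,0,0.008],"roll":0}

```text
time: 28.6
ee_pos: [0.5906, -0.0736, 0.1633]
eef_rot: [-0.046, 0.999, 0.0, -0.0]
force: [-1.3, 1.8, -3.2]
opening: 0.243
gripper_force: 59.7
```

Emit:
jog_arm:
  steps:
    - {"translation":[0,0,0.0005],"roll":0}
    - {"translation":[0,0,0.001],"roll":0}
    - {"translation":[0,0,0.001],"roll":0}
    - {"translation":[0,0,0.0015],"roll":0}
    - {"translation":[0,0,0.0015],"roll":0}
    - {"translation":[0,0,0.002],"roll":0}
    - {"translation":[0,0,0.002],"roll":0}
    - {"translation":[0,0,0.002],"roll":0}

```text
time: 29.4
ee_pos: [0.5907, -0.0737, 0.162]
eef_rot: [-0.046, 0.999, 0.0, 0.0]
force: [-4.7, 1.3, 5.1]
opening: 0.251
gripper_force: 60.8
```

In contact, so I release and retreat.

Emit:
jog_arm:
  steps:
    - {"translation":[0,0,0],"roll":0}
    - {"translation":[0,0,0],"roll":0}
    - {"translation":[0,0,0],"roll":0}
    - {"translation":[0,0,0],"roll":0}
    - {"translation":[0,0,0],"roll":0}
    - {"translation":[0,0,0],"roll":0}
    - {"translation":[0,0,0],"roll":0}
    - {"translation":[0,0,0],"roll":0}
  gripper: 0

```text
time: 30.2
ee_pos: [0.5907, -0.0736, 0.1612]
eef_rot: [-0.046, 0.999, 0.0, 0.0]
force: [-0.0, -0.4, 0.3]
opening: 1.0
gripper_force: 0.0
```

Emit:
jog_arm:
  steps:
    - {"translation":[0,0,-0.003],"roll":0}
    - {"translation":[0,0,-0.01],"roll":0}
    - {"translation":[0,0,-0.025],"roll":0}
    - {"translation":[0,0,-0.045],"roll":0}
    - {"translation":[0,0,-0.07],"roll":0}
    - {"translation":[0,0,-0.095],"roll":0}
    - {"translation":[0,0,-0.112],"roll":0}
    - {"translation":[0,0,-0.12],"roll":0}

```text
time: 31.0
ee_pos: [0.5915, -0.0739, 0.2839]
eef_rot: [-0.046, 0.999, -0.0, 0.002]
force: [0.1, 0.1, 0.3]
opening: 1.003
gripper_force: 0.0
```

```bash
python3 st.py .5905 -.0735 9
```

```text
scene handle (array([593. , -74.2]), array([90.8, 22.4]), 3.2) 0.192 355
scene beam (array([592.7, -73.4]), array([128.7,  32.2]), 5.5) 0.1498 642
scene blocktop (array([580.1, -86.1]), array([76.8, 24.7]), 5.4) 0.0824 46
wrist handle (array([589.4, -74.1]), array([92.3, 21.7]), 5.0) 0.193 2177
wrist beam (array([588.8, -74.2]), array([127. ,  30.1]), 5.2) 0.1509 2470
31.1 [ 0.5912 -0.0738  0.2826]
```

View pics/sc9.png

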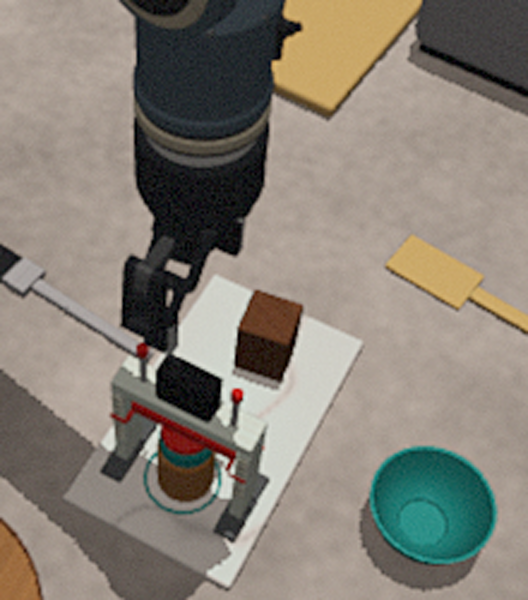

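The crop shows the gauge standing flat over the jar, its foot on the cap at (185,450). The jar is upright in the ring, the block has not moved at (268,335), and the gripper is clear. Handing in.

```bash
python3 -c "
from bench import close_job
print(close_job())"
```

```text
the job is handed in; nothing more can be done
None
```

The job is handed in after about 31 s on the robot's clock: the teal-capped jar is on the ring, the gauge stood free on the block for over a second, and it now stands flat over the jar for you to read, with the block where it was.

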